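# Right the fallen spice jar and zero the scale under it

### The job

The spice jar has toppled over. Stand it up on its base on the bare worktop and let go of it, then pick it up again and stand it gently in the middle of the scale's pan, inside the clear guard. With the jar standing there, push the scale's little lever well over to the right, to the side with the single stud (never to the side with two studs), keep it over for a good second to zero the scale, and let it spring back upright; leave the other things alone.

Things in the scene. Friction and masses are not known exactly. Their poses are not given: they have to be found in the camera images.
- jar_centre (a point): centre of the fallen spice jar, the only jar lying down: closed cylinder 41 mm across, 105 mm long, dark lid (40 mm across) over its last 21 mm, about 0.11 kg; it can roll. Its z axis runs along the jar from base to lid: base 52.5 mm from here along -z, lid's top 52.5 mm along +z. At the start it lies on the worktop, the lid roughly to the robot's left.
- pan_centre (a point): centre of the upper face of the scale's round steel pan, 132 mm across, 26 mm above the worktop. Round the pan stands a clear plastic guard, a tube open at the top: inner diameter 143 mm, wall 3.5 mm, top edge 94 mm above the pan. The point's x axis points from the lever to the pan, y to the left, z up.
- scale: the kitchen scale, fixed: white slab 276 x 168 mm, top 22 mm above the worktop, from 190 mm in front (-x) of the pan's centre to 86 mm behind it. Origin under the pan's centre on the worktop, axes as pan_centre. A plate under the lever (top 27.5 mm above the worktop) has one small stud on the right (-y, zero) and two on the left (+y).
- lever_tip (a point): centre of the lever's finger grip, a round bar 16 mm in diameter and 24 mm long along the scale's x, on a stem 7 mm thick. The lever stands upright 150 mm in front of the pan's centre, 75 mm clear of the guard. Its hinge runs along the scale's x, 42 mm below this point, 26 mm above the worktop. The point moves with the lever.
- zero_lever (a joint): tilt of the lever in rad: 0 upright, positive to the right (the single stud, -y of the scale), stops at +0.5 and -0.5. A spring of 0.3 N m/rad centres it: about 2.9 N at the grip for 0.4 rad. The scale takes the zero when it is held past 0.28.
- standing_jar_centre (a point): centre of another spice jar that stands upright, 41 mm in diameter and 105 mm high, loose: not to be disturbed
- garlic_centre (a point): centre of a loose bulb of garlic, 50 mm across and 51 mm high: not to be disturbed
- bowl_centre (a point): centre, half-way up, of a loose cream stoneware bowl, 135 mm across and 53 mm high: not to be disturbed

How it is judged:
By the outcome, as a careful person would: the job done as asked, in the order asked, and still so for the second after the job is handed in, with the robot touching nothing.
It also fails if it takes over 72 s, if anything falls off the work surface, if the arm or the gripper's body presses on something with over 40 N, if the wrist force passes 120 N, or if a joint passes its speed limit or range.

### The arm

A 7-joint arm with a two-finger parallel gripper is mounted at the origin on a cart in front of the work surface, level with it; the furniture and walls round the work are solid. World frame = base frame: x ahead of the robot, y to its left, z up, the work surface at z = 0. Lengths are in mm, angles in rad, forces in N, time in s.
With the tool pointing down it reaches from about 400 to 900 mm from the base axis. Payload 5.5 kg.
Tool frame: the origin (TCP) lies midway between the tips of the shut fingers; the grasp point (between the pads) lies 19 mm behind it; z points along the fingers, y is the line along which they close (so a half turn about z gives the same grasp; the last joint's range is limited). The gripper opens to 92 mm and grips with 3 to 60 N. Pads are 19 mm wide; open, the fingers measure 130 mm over their backs; the gripper's body (75 mm by 190 mm) begins 47 mm behind the grasp point.
Start: joints at [-0.902, 0.501, -0.427, 1.55, 0.221, 1.138, -0.21], TCP at [256.553, 597.227, 226.729] pointing down, gripper open.
Joint ranges: [-2.88, 2.88], [-0.31, 2.03], [-1.54, 1.56], [0.2, 2.42], [-1.41, 4.55], [0.19, 2.02], [-2.57, 2.57]. Speed limits (rad/s): [2.57, 2.57, 3.14, 3.14, 3.14, 3.14, 3.14].

### API

Orientations are given as a unit quaternion [w, x, y, z].
In Python, from cell import * gives the robot as it stands. The module is installed in compiled form; this text tells all that it offers.
- The arm moves only by the shell command python3 -m jog 'ROWS' [FORCE]. ROWS is text: rows parted by semicolons, each of 7 numbers parted by spaces: the turn, a rotation vector about the tool's x, y, z in rad, then the shift along the tool's x, y, z in m, then the gripper's target within -1 to 1 (fully open at 1, half-way at 0, shut at -1). In form: wx wy wz tx ty tz gripper; .... A call has 1 to 12 rows; each row shifts and turns the commanded pose from where the row before left it, along the tool's axes as they then stand; what a row does not reach is not made up. A row lasts 1/10 s, in which the tool goes at most 50 mm and 8.59 degrees, less where a joint would pass 70% of its speed; a pose out of reach is approached as far as the arm can. A call with a gripper value outside its range is refused whole. The fingers move at their own pace and stop on an object; FORCE is the grip in N (left out, the last holds). Time passes only in rows, so rows that do not move let the fingers close. It gives the time, the measured TCP pose, the force, the opening and the grip force at its end, in the units of the state.
- read_state(): the state, without advancing time (a new reading comes with each control period).
- camera(name): name is "side" or "top"; returns (picture, depth): 480x640x3 uint8, red, green, blue; 480x640 float32, mm along the optical axis (not along the pixel's ray), 0 where there is no reading.
- camera_info(name): a dict with "K" (3x3 intrinsics, pixels), "R" (3x3) and "t" (3): a world point X has camera coordinates R X + t. Camera axes: x right, y down, z forward; pixel columns grow to the right and rows downward; lengths in mm; the calibration is good to about 2 mm. A picture is of the moment at which its call begins. camera_info takes no time and is no camera call.
- hand_in(): hands the job in; it is judged then, once.
The state is a dict: "time": time; "joints": joint angles; "joint_velocities": joint speeds; "effort": joint torques, N m; "position": TCP position; "ee_rot": TCP orientation; "wrist_force": force on the tool from outside, world axes, zero at the start; "moment": the same for the moment, N m; "grip_width": finger opening in mm; "finger_force": force on a finger pad.
Only numpy, scipy, OpenCV 4.12 (cv2) and the standard library are available. Lean on these libraries where they do the work, as an engineer would, in place of code of your own. Each camera call takes 0.05 s, during which the arm holds its last target. There are 200 camera calls.

## Working session

There is one attempt and no reset: what is moved stays moved. The work goes in short steps, Python scripts to look and compute and a shell command to move; the robot and the scene stay as the last step left them, time stands still between calls to the robot, and variables do not carry over. Pictures are saved under pics/ and viewed, at most 10 in all, crops included, and the job is handed in when it is done.

```bash
mkdir -p pics; python3 - <<'E'
from cell import *
import cv2,numpy as np
np.set_printoptions(precision=4,suppress=True)
for n in("top","side"):
    p,d=camera(n); np.savez(n+"0.npz",p=p,d=d); cv2.imwrite(f"pics/{n}0.png",p[:,:,::-1]); i=camera_info(n); print(n,i["K"],i["R"],i["t"])
s=read_state()
for k,v in s.items(): print(k,v)
E
```

```text
top [[459.9257   0.     326.4783]
 [  0.     459.9257 248.3563]
 [  0.       0.       1.    ]] [[-0.0236 -0.9996  0.0142]
 [-0.9884  0.0212 -0.1504]
 [ 0.15   -0.0176 -0.9885]] [ 72.4813 585.8656 961.7424]
side [[464.8293   0.     319.7426]
 [  0.     464.8293 241.8569]
 [  0.       0.       1.    ]] [[-0.9849 -0.1728  0.0132]
 [-0.1222  0.6387 -0.7597]
 [ 0.1228 -0.7498 -0.6501]] [580.5944 101.4317 959.5008]
time 0.1
joints [-0.9018  0.5018 -0.4268  1.5513  0.2208  1.1383 -0.2103]
joint_velocities [ 0.0003 -0.0022  0.0001 -0.0029 -0.0018  0.0002  0.0004]
effort [ -0.0103 -56.7865  -5.8378 -27.9917  -0.0689   0.0242   0.0001]
position [256.3701 596.6066 225.7575]
ee_rot [-0.0002  0.2015  0.9795 -0.0009]
wrist_force [-0.0332  0.3064  0.1366]
moment [-0.0304  0.0115  0.0246]
finger_force 0.0
grip_width 91.99320792152436
```

View pics/top0.png

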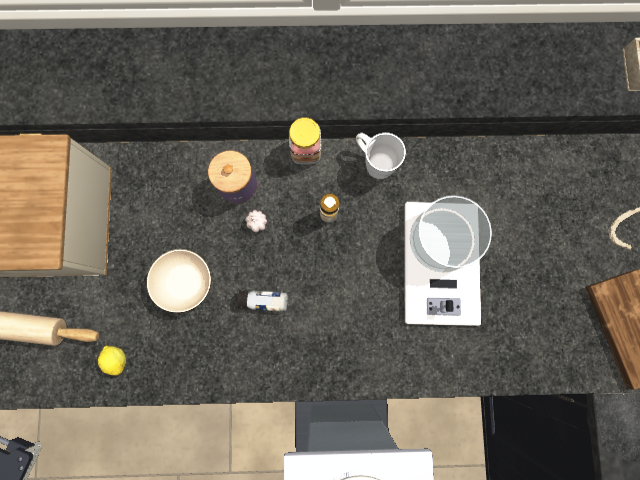

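View pics/side0.png

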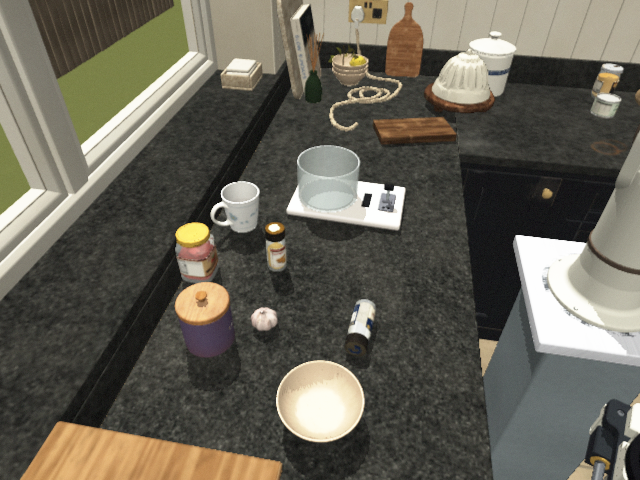

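The top view shows the fallen jar at about (267,301), its dark lid at (252,300). The scale slab spans (405–480, 203–325), with the guard at (452,235), the lever at (445,306), and the standing jar at (329,207). The garlic is at (256,221) and the bowl at (179,281). The side view agrees: jar at (361,326), scale at (348,203), lever at (388,200).

```bash
cat > h.py <<'E'
import cv2,numpy as np
from cell import *
np.set_printoptions(precision=4,suppress=True)
def ray(n,u,v):
    i=camera_info(n);R,t=np.array(i["R"]),np.array(i["t"])
    return -R.T@t, R.T@np.linalg.inv(i["K"])@np.array([u,v,1.])
def plane(n,u,v,z):
    o,d=ray(n,u,v); return o+d*(z-o[2])/d[2]
def cross(a,b):
    (o1,d1),(o2,d2)=ray("top",*a),ray("side",*b)
    s=np.linalg.lstsq(np.c_[d1,-d2],o2-o1,rcond=None)[0]
    p,q=o1+s[0]*d1,o2+s[1]*d2; return (p+q)/2,np.linalg.norm(p-q)
def cloud(n,d):
    v,u=np.nonzero(d>0);i=camera_info(n);z=d[v,u]
    c=np.linalg.inv(i["K"])@np.vstack([u*z,v*z,z])
    return (np.array(i["R"]).T@(c-np.array(i["t"])[:,None])).T,u,v
E
python3 - <<'E'
from h import *
for n,(u0,u1,v0,v1) in {"top":(235,300,280,322),"side":(335,390,285,365)}.items():
    f=np.load(n+"0.npz");X,u,v=cloud(n,f["d"])
    m=(u>u0)&(u<u1)&(v>v0)&(v<v1)&(X[:,2]>12)&(X[:,2]<60);P=X[m]
    c=P[:,:2].mean(0);w,V=np.linalg.eigh(np.cov(P[:,:2].T));a=V[:,1]
    if a[1]<0:a=-a
    s=(P[:,:2]-c)@a; l=(P[:,:2]-c)@np.array([-a[1],a[0]])
    print(n,m.sum(),c,a,np.degrees(np.arctan2(a[1],a[0])),"long",np.percentile(s,[1,99]),"lat",np.percentile(l,[1,99]),"ctr",c+a*np.percentile(s,[1,99]).mean(),"zmax",np.percentile(P[:,2],98))
# scale slab
f=np.load("top0.npz");X,u,v=cloud("top",f["d"]);p=f["p"].astype(int)
mk=((p.min(2)>195)).astype(np.uint8);mk[:195]=0;mk[330:]=0;mk[:,:400]=0;mk[:,490:]=0
q=cv2.findNonZero(mk);W=np.array([plane("top",*x,22)[:2] for x in q[:,0].astype(float)],np.float32)
r=cv2.minAreaRect(cv2.convexHull(W));print("slab",r,cv2.boxPoints(r))
k=p[200:330,400:490]
for n in("top","side"):
    f=np.load(n+"0.npz"); a=f["p"]; 
    c=a[280:330,400:490] if n=="top" else a[175:225,345:415]
    cv2.imwrite(f"pics/c{n}.png",cv2.resize(c[:,:,::-1],None,fx=8,fy=8,interpolation=cv2.INTER_CUBIC))
a=cv2.imread("pics/ctop.png");b=cv2.imread("pics/cside.png")
o=np.zeros((800,720,3),np.uint8);o[:400,:720]=a;o[400:,:560]=b;cv2.imwrite("pics/lev.png",cv2.resize(o,(540,600)))
E
```

```text
top 910 [477.8407 202.0241] [0.0808 0.9967] 85.36820957717676 long [-51.1885  51.5353] lat [-20.5339  19.6117] ctr [477.8547 202.197 ] zmax 42.915840227005965
side 1179 [479.1552 211.5912] [0.1032 0.9947] 84.07431375290928 long [-60.8556  42.5171] lat [-20.7421  18.9408] ctr [478.2085 202.4709] zmax 42.3611987825365Traceback (most recent call last):
  File "<stdin>", line 12, in <module>
  File "h.py", line 8, in plane
    o,d=ray(n,u,v); return o+d*(z-o[2])/d[2]
        ~~~^^^^^^^
  File "h.py", line 5, in ray
    i=camera_info(n);R,t=np.array(i["R"]),np.array(i["t"])
ValueError: time passes only in moves, steps and waits
```

```bash
sed -i 's/^np.set/_I={}\n_ci=camera_info\ndef camera_info(n):\n    if n not in _I: _I[n]=_ci(n)\n    return _I[n]\nnp.set/' h.py
python3 - <<'E'
from h import *
f=np.load("top0.npz");X,u,v=cloud("top",f["d"]);p=f["p"].astype(int)
mk=((p.min(2)>195)).astype(np.uint8);mk[:195]=0;mk[330:]=0;mk[:,:400]=0;mk[:,490:]=0
q=cv2.findNonZero(mk);W=np.array([plane("top",*x,22)[:2] for x in q[:,0].astype(float)],np.float32)
r=cv2.minAreaRect(cv2.convexHull(W));print("slab",r,"\n",cv2.boxPoints(r))
m=(u>400)&(u<495)&(v>195)&(v<330)&(X[:,2]>15)&(X[:,2]<32)
r=cv2.minAreaRect(X[m][:,:2].astype(np.float32));print("slab depth",r)
m=(u>420)&(u<470)&(v>285)&(v<325)&(X[:,2]>58)&(X[:,2]<85);print("lever top",m.sum(),X[m].mean(0),X[m].min(0),X[m].max(0))
f=np.load("side0.npz");Y,u,v=cloud("side",f["d"])
m=(u>365)&(u<410)&(v>175)&(v<215)&(Y[:,2]>58)&(Y[:,2]<85);print("lever side",m.sum(),Y[m].mean(0),Y[m].min(0),Y[m].max(0))
f=np.load("top0.npz");X,u,v=cloud("top",f["d"])
for n,b in {"jar":(312,345,188,225),"garlic":(243,270,207,235),"bowl":(145,215,245,315),"mug":(352,408,128,182)}.items():
    m=(u>b[0])&(u<b[1])&(v>b[2])&(v<b[3])&(X[:,2]>15);print(n,np.percentile(X[m],[2,98],axis=0).ravel())
for n in("top","side"):
    a=np.load(n+"0.npz")["p"]
    c=a[280:330,400:490] if n=="top" else a[175:225,345:415]
    cv2.imwrite(f"pics/c{n}.png",cv2.resize(c[:,:,::-1],None,fx=6,fy=6,interpolation=cv2.INTER_CUBIC))
a=cv2.imread("pics/ctop.png");b=cv2.imread("pics/cside.png")
o=np.zeros((600,540,3),np.uint8);o[:300,:540]=a;o[300:,:420]=b;cv2.imwrite("pics/lev.png",o)
E
```

```text
slab ((561.6203002929688, -212.01156616210938), (190.73373413085938, 289.2788391113281), 87.73028564453125) 
 [[ 413.3175 -301.5754]
 [ 702.3694 -313.0319]
 [ 709.9231 -122.4478]
 [ 420.8712 -110.9913]]
slab depth ((554.264892578125, -199.49990844726562), (168.16395568847656, 275.7374267578125), 87.28120422363281)
lever top 82 [ 456.3336 -193.1854   73.9152] [ 445.1019 -200.3314   68.3783] [ 468.1643 -187.0312   79.8039]
lever side 68 [ 457.2335 -193.0872   71.2881] [ 445.6792 -201.1746   59.9917] [ 468.4627 -186.5814   78.2016]
jar [654.0306  34.1509  21.7673 691.1327  71.6433 108.5288]
garlic [634.6067 195.1496  20.2329 677.2863 236.4363  47.141 ]
bowl [463.5113 316.9305  15.3959 584.2569 438.9814  54.6623]
mug [ 746.3785 -121.4077   17.1608  859.8401  -14.2884   96.4774]
```

View pics/lev.png

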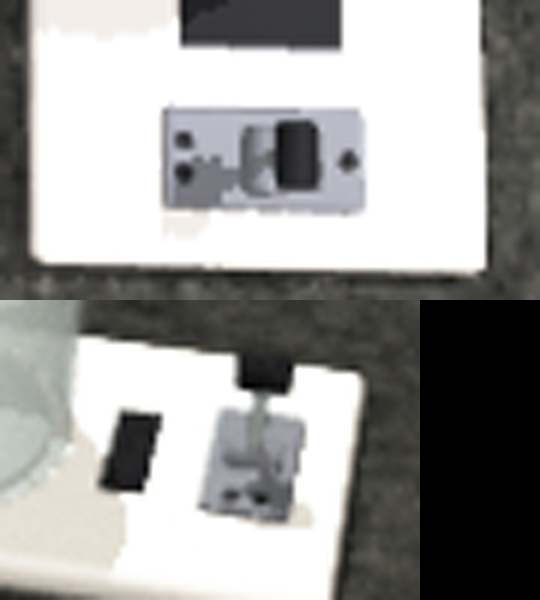

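The crop shows the single stud on the right of the plate at (348,160) and the two studs on the left at (183,140/172). The dark grip sits in the middle, at (297,155).

The fits agree:
- **Slab:** 168.2×275.7 mm. This puts the pan at (606,-202) with the scale's x axis at -2.7°.
- **Lever tip:** (456.5,-194).
- **Jar:** centre (478,202), axis at 85°.

```bash
cat >> h.py <<'E'
from scipy.spatial.transform import Rotation as Ro
def pose():
    s=read_state();w,x,y,z=s["ee_rot"];return s,Ro.from_quat([x,y,z,w]),np.array(s["position"])
def tool(yaw,tilt):   # tool y at yaw (deg) in world, then tilt (deg) about tool y
    c,s=np.cos(np.radians(yaw)),np.sin(np.radians(yaw))
    return Ro.from_matrix(np.array([[-s,c,0],[c,s,0],[0,0,-1.]]).T)*Ro.from_rotvec([0,np.radians(tilt),0])
def need(G,R):        # grasp point target -> turn (tool axes), shift in present axes and in target axes
    s,R0,p=pose();T=np.array(G,float)+19*R.as_matrix()[:,2];d=(T-p)/1000
    print("t",s["time"],"pos",p,"turn",(R0.inv()*R).as_rotvec(),"shift now",R0.inv().apply(d),"in target axes",R.inv().apply(d),"j",np.array(s["joints"]))
E
python3 - <<'E'
from h import *
print(tool(-5,0).as_matrix())
need([478,205,150],tool(-5,0))
need([478,205,24],tool(-5,-30))
E
```

```text
[[ 0.0872  0.9962  0.    ]
 [ 0.9962 -0.0872  0.    ]
 [ 0.      0.     -1.    ]]
t 0.1 pos [256.3701 596.6066 225.7575] turn [-0.0016  0.0011  1.2523] shift now [-0.3582 -0.2722  0.0952] in target axes [-0.3708  0.2549  0.0948] j [-0.9018  0.5018 -0.4268  1.5513  0.2208  1.1383 -0.2103]
t 0.1 pos [256.3701 596.6066 225.7575] turn [ 0.3259 -0.4517  1.2224] shift now [-0.3612 -0.281   0.2187] in target axes [-0.2202  0.2549  0.3791] j [-0.9018  0.5018 -0.4268  1.5513  0.2208  1.1383 -0.2103]
```

```bash
python3 -m jog '0 0 0 -0.018 -0.0136 0 1;0 0 0 -0.036 -0.0272 0.004 1;0 0 0 -0.036 -0.0272 0.004 1;0 0 0 -0.036 -0.0272 0.004 1;0 0 0 -0.036 -0.0272 0.004 1;0 0 0 -0.036 -0.0272 0.004 1;0 0 0 -0.036 -0.0272 0.004 1;0 0 0 -0.036 -0.0272 0.004 1;0 0 0 -0.036 -0.0272 0.004 1;0 0 0 -0.036 -0.0272 0.004 1;0 0 0 -0.018 -0.0136 0 1' 25
python3 -m jog '0 0 0.1 0 0 0 1;0 0 0.13 0 0 0 1;0 0 0.13 0 0 0 1;0 0 0.13 0 0 0 1;0 0 0.13 0 0 0 1;0 0 0.13 0 0 0 1;0 0 0.13 0 0 0 1;0 0 0.13 0 0 0 1;0 0 0.13 0 0 0 1;0 0 0.1 0 0 0 1;0 0 0 0 0 0 1'
python3 -c "
from h import *
need([478,205,150],tool(-5,-30))
need([478,205,24],tool(-5,-30))"
```

```text
time: 1.2
position: [481.4, 200.1, 189.8]
ee_rot: [-0.0, 0.204, 0.979, -0.001]
wrist_force: [-0.4, 0.4, -1.5]
grip_width: 91.8
finger_force: 0.0
time: 2.3
position: [479.7, 205.1, 190.4]
ee_rot: [-0.0, 0.733, 0.68, -0.0]
wrist_force: [-0.3, -0.7, 0.4]
grip_width: 91.8
finger_force: 0.0
t 2.3 pos [479.6555 205.1341 190.387 ] turn [ 0.0025 -0.5232  0.0115] shift now [-0.0097 -0.0017  0.0568] in target axes [ 0.02   -0.0016  0.0541] j [-0.388   0.2852 -0.0797  1.9168  0.0278  0.9413 -0.5565]
t 2.3 pos [479.6555 205.1341 190.387 ] turn [ 0.0025 -0.5232  0.0115] shift now [-0.0097 -0.0016  0.1828] in target axes [ 0.083  -0.0016  0.1632] j [-0.388   0.2852 -0.0797  1.9168  0.0278  0.9413 -0.5565]
```

```bash
python3 -m jog '0 -0.1 0.011 0 0 0 1;0 -0.11 0 0 0 0 1;0 -0.11 0 0 0 0 1;0 -0.11 0 0 0 0 1;0 -0.093 0 0 0 0 1;0 0 0 0 0 0 1;0 0 0 0.011 0 0.02 1;0 0 0 0.016 0 0.03 1;0 0 0 0.016 0 0.03 1;0 0 0 0.01 0 0.02 1;0 0 0 0 0 0 1'
python3 -c "
from h import *
need([478,205,24],tool(-5,-30))"
```

```text
time: 3.4
position: [477.9, 198.5, 75.3]
ee_rot: [0.174, 0.711, 0.653, -0.193]
wrist_force: [-0.4, -0.7, 0.1]
grip_width: 91.7
finger_force: 0.0
t 3.4 pos [477.8897 198.4691  75.3275] turn [-0.0036  0.0017  0.0028] shift now [ 0.0314 -0.0002  0.0601] in target axes [ 0.0313 -0.0005  0.0602] j [-0.6891  0.6674 -0.0116  1.7537  0.4041  1.1456 -1.0332]
```

```bash
python3 -m jog '0 0 0 0.011 0 0.02 1;0 0 0 0.011 0 0.02 1;0 0 0 0.0085 0 0.019 1;0 0 0 0 0 0 1;0 0 0 0 0 0 -1;0 0 0 0 0 0 -1;0 0 0 0 0 0 -1;0 0 0 0 0 0 -1;0 0 0 0 0 0 -1;0 0 0 0 0 0 -1;0 0 0 0 0 0 -1;0 0 0 0 0 0 -1' 25
python3 -c "
from h import *
need([478,205,24],tool(-5,-30))"
```

```text
time: 4.6
position: [479.4, 198.2, 11.3]
ee_rot: [0.175, 0.712, 0.653, -0.19]
wrist_force: [-1.0, 0.3, 1.0]
grip_width: 40.1
finger_force: 25.0
t 4.6 pos [479.3934 198.1947  11.296 ] turn [ 0.0011 -0.0005  0.001 ] shift now [-0.0006 -0.002   0.0047] in target axes [-0.0006 -0.002   0.0047] j [-0.6945  0.7669 -0.0032  1.759   0.4251  1.0434 -1.0793]
```

```bash
python3 -m jog '0 0 0 -0.005 0 -0.0087 -1;0 0 0 -0.01 0 -0.0173 -1;0 0 0 -0.01 0 -0.0173 -1;0 0 0 -0.01 0 -0.0173 -1;0 0 0 -0.01 0 -0.0173 -1;0 0 0 -0.005 0 -0.0087 -1;0 0.06 0 0 0 0 -1;0 0.1 0 0 0 0 -1;0 0.12 0 0 0 0 -1;0 0.12 0 0 0 0 -1;0 0.12 0 0 0 0 -1;0 0.12 0 0 0 0 -1'
python3 -m jog '0 0.12 0 0 0 0 -1;0 0.12 0 0 0 0 -1;0 0.12 0 0 0 0 -1;0 0.12 0 0 0 0 -1;0 0.12 0 0 0 0 -1;0 0.12 0 0 0 0 -1;0 0.12 0 0 0 0 -1;0 0.06 0 0 0 0 -1;0 0.03 0 0 0 0 -1;0 0 0 0 0 0 -1'
python3 - <<'E'
from h import *
need([478,190,57.9],tool(-5,60))
for n in("top","side"):
    p,d=camera(n);np.savez(n+"1.npz",p=p,d=d)
    cv2.imwrite(f"pics/{n}1.png",p[:,:,::-1])
a=cv2.imread("pics/top1.png")[200:400,150:450];b=cv2.imread("pics/side1.png")[200:400,250:550]
cv2.imwrite("pics/both1.png",cv2.resize(np.vstack([a,b]),None,fx=1.5,fy=1.5))
E
```

```text
time: 5.8
position: [479.6, 198.0, 112.0]
ee_rot: [-0.04, 0.735, 0.675, 0.045]
wrist_force: [0.1, 0.9, -1.2]
grip_width: 40.1
finger_force: 25.0
time: 6.8
position: [479.4, 197.3, 110.3]
ee_rot: [-0.338, 0.639, 0.585, 0.368]
wrist_force: [-0.4, 0.7, -1.1]
grip_width: 39.9
finger_force: 25.0
t 6.8 pos [479.4056 197.2747 110.3374] turn [-0.0002 -0.0003 -0.0017] shift now [-0.0491 -0.0007  0.0388] in target axes [-0.0491 -0.0008  0.0388] j [ 0.8071  0.8408 -0.7369  2.1209 -0.8583  0.7007  0.897 ]
```

View pics/both1.png

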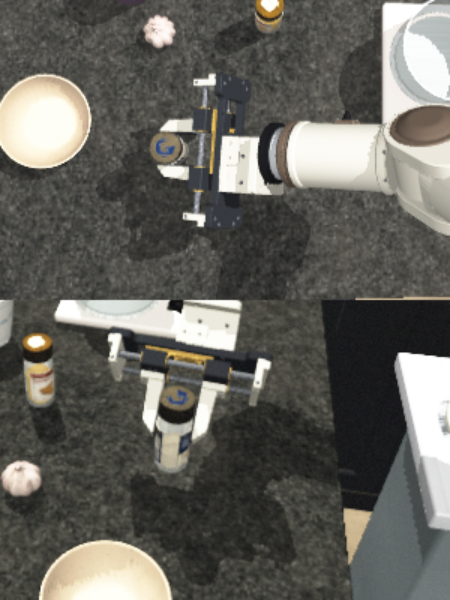

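The picture shows the jar held upright, lid up, at crop (167,150) in the top view, clear of the bowl and garlic. Before lowering, I'll check how high the forearm is over the scale.

```bash
python3 - <<'E'
from h import *
X,u,v=cloud("top",np.load("top1.npz")["d"])
for b in((405,450,270,350),(340,400,280,330),(255,268,285,305)):
    m=(u>b[0])&(u<b[1])&(v>b[2])&(v<b[3])&(X[:,2]>100);P=X[m];print(m.sum(),np.percentile(P,[2,50,98],axis=0).ravel())
# jar lean in side view: label/lid points
Y,u,v=cloud("side",np.load("side1.npz")["d"]);m=(u>345)&(u<385)&(v>255)&(v<318);P=Y[m];P=P[(P[:,1]>195)&(P[:,1]<245)]
for lo in range(40,170,15):
    q=P[(P[:,2]>lo)&(P[:,2]<lo+15)]
    if len(q)>8: print(lo,len(q),np.percentile(q[:,0],[3,97]),q[:,1].max())
E
```

```text
3053 [ 390.5154 -119.5466  279.1665  448.6195  -91.5895  330.4817  504.6874
  -61.7286  375.4992]
2610 [423.1485 -50.3463 226.8484 459.0596  -7.972  264.6058 497.0409  38.6569
 295.1221]
225 [465.7134 175.6181 121.1763 482.5453 186.8149 165.3015 502.3044 196.7922
 168.2462]
55 57 [461.0079 495.2705] 209.0898446950056
70 118 [460.8713 495.933 ] 210.83068855890616
85 127 [460.5387 496.7837] 210.13669669973953
100 143 [458.7979 496.3257] 210.2913364573844
115 212 [449.6127 503.6915] 210.597109619203
130 136 [460.9703 495.9443] 209.6446023023986
145 147 [460.9066 495.5173] 211.25619356960507
160 161 [461.6452 494.668 ] 209.30929557155375
```

```bash
python3 -m jog '0 0 0 -0.0087 0 0.005 -1;0 0 0 -0.0173 0 0.01 -1;0 0 0 -0.013 0 0.0075 -1;0 0 0 -0.0087 0 0.005 -1;0 0 0 -0.0017 0 0.001 -1;0 0 0 0 0 0 -1;0 0 0 0 0 0 -1'
python3 -m jog '0 0 0 -0.0017 0 0.001 -1;0 0 0 0 0 0 -1'
```

```text
time: 7.6
position: [479.5, 198.4, 54.8]
ee_rot: [-0.338, 0.638, 0.586, 0.369]
wrist_force: [-0.3, -0.4, -1.0]
grip_width: 40.3
finger_force: 25.0
time: 7.8
position: [479.6, 197.9, 52.4]
ee_rot: [-0.337, 0.638, 0.586, 0.369]
wrist_force: [0.6, -0.6, -1.2]
grip_width: 40.3
finger_force: 25.0
```

```bash
for i in 1; do python3 -m jog '0 0 0 -0.0009 0 0.0005 -1;0 0 0 0 0 0 -1'; python3 -m jog '0 0 0 -0.0009 0 0.0005 -1;0 0 0 0 0 0 -1'; python3 -m jog '0 0 0 -0.0009 0 0.0005 -1;0 0 0 0 0 0 -1'; done
```

```text
time: 8.0
position: [479.5, 197.9, 51.2]
ee_rot: [-0.338, 0.638, 0.586, 0.369]
wrist_force: [-0.8, -0.4, -2.1]
grip_width: 40.4
finger_force: 25.0
time: 8.2
position: [479.5, 198.2, 50.5]
ee_rot: [-0.338, 0.638, 0.586, 0.369]
wrist_force: [1.3, -0.2, 0.9]
grip_width: 40.3
finger_force: 25.0
time: 8.4
position: [479.6, 198.5, 50.5]
ee_rot: [-0.339, 0.637, 0.585, 0.369]
wrist_force: [-0.3, -4.5, 7.7]
grip_width: 40.1
finger_force: 25.0
```

```bash
python3 -m jog '0 0 0 0.0005 0 -0.0003 -1;0 0 0 0 0 0 -0.12;0 0 0 0 0 0 -0.06;0 0 0 0 0 0 0;0 0 0 0 0 0 0.1;0 0 0 0 0 0 0.3;0 0 0 0 0 0 0.5;0 0 0 0 0 0 0.5'
python3 -m jog '0 0 0 0 0 -0.01 0.5;0 0 0 0 0 -0.03 0.5;0 0 0 0 0 -0.04 0.5;0 0 0 0 0 -0.04 0.5;0 0 0 0 0 -0.03 0.5;0 0 0 0.03 0 -0.02 0.5;0 0 0 0.045 0 0 0.5;0 0 0 0.045 0 0 0.5;0 0 0 0.03 0 0 0.5;0 0 0 0 0 0 0.5'
python3 - <<'E'
from h import *
for n in("top","side"):
    p,d=camera(n);np.savez(n+"2.npz",p=p,d=d); cv2.imwrite(f"pics/{n}2.png",p[:,:,::-1])
    X,u,v=cloud(n,d)
    m=(abs(X[:,0]-478)<45)&(abs(X[:,1]-195)<60)&(X[:,2]>97)&(X[:,2]<112)
    P=X[m];print(n,m.sum(),P[:,2].mean(),cv2.minAreaRect(P[:,:2].astype(np.float32)),P.mean(0))
need([478,190,180],tool(-5,0))
a=cv2.imread("pics/top2.png")[200:400,150:450];b=cv2.imread("pics/side2.png")[200:400,250:550]
cv2.imwrite("pics/both2.png",cv2.resize(np.vstack([a,b]),None,fx=1.5,fy=1.5))
E
```

```text
time: 9.2
position: [479.4, 198.0, 49.7]
ee_rot: [-0.338, 0.638, 0.586, 0.368]
wrist_force: [-0.0, -0.5, 0.4]
grip_width: 67.2
finger_force: 0.0
time: 10.2
position: [473.1, 128.1, 267.9]
ee_rot: [-0.336, 0.636, 0.588, 0.369]
wrist_force: [-1.0, 1.0, 0.2]
grip_width: 68.9
finger_force: 0.0
top 317 105.09325174354204 ((477.0961608886719, 189.95654296875), (38.8941650390625, 38.346065521240234), 3.2833456993103027) [477.3199 190.0757 105.0933]
side 372 104.38610184715122 ((478.5907897949219, 189.4246826171875), (39.279563903808594, 40.66044616699219), 27.413419723510742) [478.8245 192.0667 104.3861]
t 10.3 pos [472.8682 125.5143 264.6147] turn [ 0.0008 -1.0446  0.0024] shift now [-0.0571 -0.0006  0.108 ] in target axes [ 0.0647 -0.0005  0.1036] j [ 0.9471  0.4878 -0.7281  2.0643 -0.8209  1.0925  0.7035]
```

View pics/both2.png

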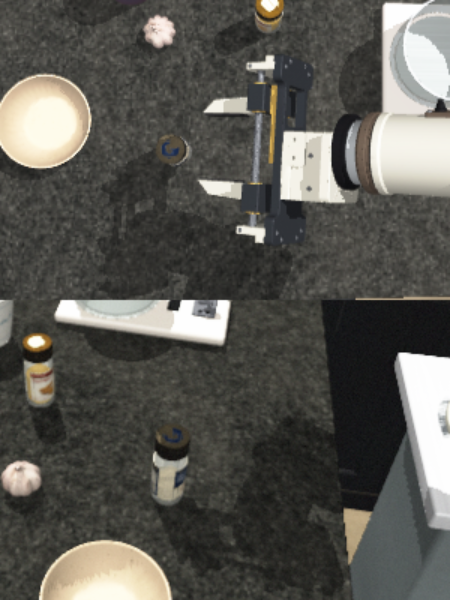

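The jar stands free at (478,190) with its top at 105 mm, and the gripper is well clear. Next is a vertical regrasp from above.

```bash
python3 -m jog '0 -0.08 0 0 0 0 0.7;0 -0.13 0 0 0 0 0.7;0 -0.13 0 0 0 0 0.7;0 -0.13 0 0 0 0 0.7;0 -0.13 0 0 0 0 0.7;0 -0.13 0 0 0 0 0.7;0 -0.13 0 0 0 0 0.7;0 -0.12 0 0 0 0 0.7;0 -0.065 0 0 0 0 0.7;0 0 0 0 0 0 0.7'
python3 -m jog '0 0 0 0.016 0 0.015 0.7;0 0 0 0.032 0 0.03 0.7;0 0 0 0.016 0 0.03 0.7;0 0 0 0 0 0.015 0.7;0 0 0 0 0 0 0.7'
python3 -c "
from h import *
need([478,190,74],tool(-5,0))"
```

```text
time: 11.3
position: [472.7, 127.8, 263.7]
ee_rot: [-0.001, 0.735, 0.678, 0.0]
wrist_force: [-1.0, -1.0, 0.2]
grip_width: 77.9
finger_force: 0.0
time: 11.8
position: [476.8, 187.2, 171.6]
ee_rot: [-0.002, 0.737, 0.675, -0.002]
wrist_force: [-0.3, -1.3, -0.9]
grip_width: 77.8
finger_force: 0.0
t 11.8 pos [476.7775 187.2456 171.6335] turn [-0.0063  0.0001 -0.0003] shift now [0.0029 0.0017 0.1166] in target axes [0.0029 0.001  0.1166] j [ 0.1426  0.3703 -0.6825  1.9352  0.2826  0.9386 -0.7645]
```

```bash
python3 -m jog '-0.006 0 0 0.003 0.0015 0.016 0.7;0 0 0 0 0 0.03 0.7;0 0 0 0 0 0.03 0.7;0 0 0 0 0 0.025 0.7;0 0 0 0 0 0.015 0.7;0 0 0 0 0 0 0.7;0 0 0 0 0 0 0.3;0 0 0 0 0 0 0;0 0 0 0 0 0 -0.3;0 0 0 0 0 0 -0.6;0 0 0 0 0 0 -1;0 0 0 0 0 0 -1' 20
python3 -c "
from h import *
need([478,190,74],tool(-5,0))"
```

```text
time: 13.0
position: [481.2, 193.3, 59.2]
ee_rot: [0.002, 0.737, 0.676, 0.003]
wrist_force: [-1.4, 0.3, 3.8]
grip_width: 40.6
finger_force: 19.9
t 13.0 pos [481.1503 193.2832  59.2062] turn [ 0.0069 -0.0021  0.0015] shift now [-0.0035 -0.0029  0.0042] in target axes [-0.0035 -0.0029  0.0042] j [ 0.0369  0.5432 -0.5822  2.0023  0.4507  0.7165 -0.9097]
```

```bash
python3 -m jog '0 0 0 0 0 -0.008 -1;0 0 0 0 0 -0.02 -1;0 0 0 0 0 -0.03 -1;0 0 0 0 0 -0.035 -1;0 0 0 0 0 -0.035 -1;0 0 0 0 0 -0.025 -1;0 0 0 0 0 -0.007 -1;0 0 0 0 0 0 -1'
python3 -m jog '0 0 0 -0.015 0.0064 0 -1;0 0 0 -0.03 0.0127 0 -1;0 0 0 -0.04 0.017 0 -1;0 0 0 -0.04 0.017 0 -1;0 0 0 -0.04 0.017 0 -1;0 0 0 -0.04 0.017 0 -1;0 0 0 -0.04 0.017 0 -1;0 0 0 -0.04 0.017 0 -1;0 0 0 -0.04 0.017 0 -1;0 0 0 -0.03 0.0127 0 -1;0 0 0 -0.015 0.0064 0 -1;0 0 0 0 0 0 -1'
python3 - <<'E'
from h import *
need([606,-202,229],tool(-5,0))
for n in("top","side"):
    p,d=camera(n);np.savez(n+"3.npz",p=p,d=d); cv2.imwrite(f"pics/{n}3.png",p[:,:,::-1])
a=cv2.imread("pics/top3.png")[130:350,330:560];b=cv2.imread("pics/side3.png")[20:240,240:470]
cv2.imwrite("pics/both3.png",cv2.resize(np.hstack([a,b]),None,fx=1.7,fy=1.7))
E
```

```text
time: 13.8
position: [480.5, 192.9, 219.6]
ee_rot: [0.002, 0.737, 0.676, 0.004]
wrist_force: [0.1, -0.7, -2.0]
grip_width: 40.9
finger_force: 19.9
time: 15.0
position: [603.9, -191.8, 216.7]
ee_rot: [0.0, 0.738, 0.675, 0.002]
wrist_force: [-0.6, 1.1, -1.1]
grip_width: 40.7
finger_force: 19.9
t 15.0 pos [ 603.8651 -191.7569  216.6653] turn [ 0.0033 -0.0023 -0.0027] shift now [-0.01    0.003   0.0067] in target axes [-0.01    0.003   0.0067] j [ 0.6539  0.4979 -0.5328  1.6047  0.2713  1.1107 -0.0361]
```

View pics/both3.png

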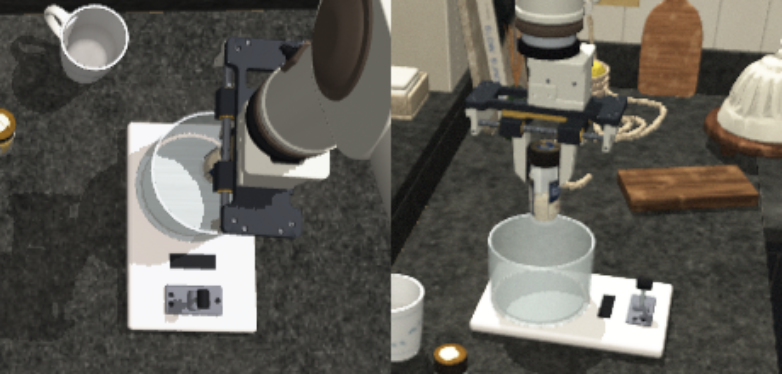

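The jar hangs upright just above the guard at (545,185) in the composite. The guard and lever are untouched. I'll measure where the jar is relative to the pan.

```bash
python3 - <<'E'
from h import *
X,u,v=cloud("side",np.load("side3.npz")["d"])
m=(abs(X[:,0]-605)<45)&(abs(X[:,1]+190)<40)&(X[:,2]>135)&(X[:,2]<270);P=X[m]
for lo in range(135,270,10):
    q=P[(P[:,2]>=lo)&(P[:,2]<lo+10)]
    if len(q)>5: print(lo,len(q),np.percentile(q[:,0],[2,98]),np.percentile(q[:,0],[2,98]).mean(),np.percentile(q[:,1],[5,97]))
q=P[(P[:,2]>165)&(P[:,2]<205)]
A=np.c_[2*q[:,:2],np.ones(len(q))];s=np.linalg.lstsq(A,(q[:,:2]**2).sum(1),rcond=None)[0];print("circle",s[:2],np.sqrt(s[2]+s[:2]@s[:2]), "zmin",np.percentile(P[:,2],1))
s,R,p=pose();print(p)
E
```

```text
155 31 [582.8609 621.6176] 602.2392293351054 [-190.8564 -173.1428]
165 71 [582.8439 621.4507] 602.1472637031604 [-187.9697 -172.1108]
175 65 [582.9968 621.2331] 602.1149446327104 [-188.3638 -171.3584]
185 75 [583.2971 621.5442] 602.4206441529391 [-186.3314 -171.2882]
195 76 [582.4338 621.4441] 601.9389633947595 [-190.5737 -172.054 ]
205 75 [583.0298 621.8632] 602.4465176163258 [-187.5302 -171.8413]
215 95 [577.8726 630.713 ] 604.2928085034825 [-185.1264 -171.7408]
225 138 [567.7753 637.9671] 602.8712007805273 [-187.3145 -171.8466]
235 149 [566.5721 639.9822] 603.2771247289318 [-186.7819 -173.4851]
245 162 [565.6375 641.8495] 603.7435041170733 [-187.0662 -172.5365]
255 247 [565.5169 640.0456] 602.7812631987863 [-203.5803 -173.2539]
265 52 [564.5606 641.8431] 603.2018376481581 [-202.3229 -172.545 ]
circle [ 602.8674 -192.1226] 19.109847299376522 zmin 162.29531268630922
[ 604.163  -186.9316  217.7812]
```

```bash
python3 -m jog '0 0 0 -0.005 0.002 0 -1;0 0 0 -0.005 0.0022 0 -1;0 0 0 0 0 0.01 -1;0 0 0 0 0 0.02 -1;0 0 0 0 0 0.025 -1;0 0 0 0 0 0.025 -1;0 0 0 0 0 0.02 -1;0 0 0 0 0 0.012 -1;0 0 0 0 0 0.006 -1;0 0 0 0 0 0.002 -1;0 0 0 0 0 0 -1'
python3 -c "
from h import *
need([606,-202,104],tool(-5,0))"
```

```text
time: 16.2
position: [609.5, -199.4, 99.6]
ee_rot: [0.002, 0.737, 0.676, 0.003]
wrist_force: [0.5, -0.1, -0.6]
grip_width: 41.0
finger_force: 19.9
t 16.2 pos [ 609.5173 -199.3843   99.615 ] turn [ 0.0075 -0.0019  0.0014] shift now [-0.0029 -0.0034  0.0146] in target axes [-0.0029 -0.0033  0.0146] j [ 0.6227  0.6371 -0.482   1.6759  0.3533  0.909  -0.082 ]
```

```bash
python3 -m jog '0 0 0 -0.001 -0.001 0.004 -1;0 0 0 0 -0.001 0.004 -1;0 0 0 0 0 0.002 -1;0 0 0 0 0 0 -1;0 0 0 0 0 0 -1'; python3 -m jog '0 0 0 0 0 0.001 -1;0 0 0 0 0 0.001 -1;0 0 0 0 0 0 -1';python3 -m jog '0 0 0 0 0 0.001 -1;0 0 0 0 0 0 -1'
```

```text
time: 16.7
position: [607.0, -200.2, 89.1]
ee_rot: [0.002, 0.737, 0.676, 0.003]
wrist_force: [0.7, 0.1, -1.3]
grip_width: 40.4
finger_force: 19.9
time: 17.0
position: [606.9, -200.2, 86.9]
ee_rot: [0.002, 0.737, 0.676, 0.003]
wrist_force: [-0.1, -0.6, -0.6]
grip_width: 40.3
finger_force: 19.9
time: 17.2
position: [606.9, -200.2, 85.9]
ee_rot: [0.002, 0.737, 0.676, 0.003]
wrist_force: [-1.0, -0.5, -2.1]
grip_width: 40.8
finger_force: 19.9
```

```bash
python3 -m jog '0 0 0 0 0 0.0007 -1;0 0 0 0 0 0 -1'; python3 -m jog '0 0 0 0 0 0.0007 -1;0 0 0 0 0 0 -1';python3 -m jog '0 0 0 0 0 0.0007 -1;0 0 0 0 0 0 -1'
```

```text
time: 17.4
position: [607.1, -200.2, 85.4]
ee_rot: [0.002, 0.737, 0.676, 0.003]
wrist_force: [0.2, -0.5, -0.7]
grip_width: 40.1
finger_force: 19.9
time: 17.6
position: [607.1, -200.3, 85.3]
ee_rot: [0.002, 0.737, 0.676, 0.003]
wrist_force: [-2.2, 0.0, 4.2]
grip_width: 40.3
finger_force: 19.9
time: 17.8
position: [607.2, -200.3, 85.2]
ee_rot: [0.002, 0.737, 0.676, 0.003]
wrist_force: [-3.1, -0.1, 8.9]
grip_width: 40.6
finger_force: 20.0
```

```bash
python3 -m jog '0 0 0 0 0 -0.0008 -1;0 0 0 0 0 -0.0006 -0.12;0 0 0 0 0 0 -0.06;0 0 0 0 0 0 0;0 0 0 0 0 0 0.15;0 0 0 0 0 0 0.3;0 0 0 0 0 0 0.3;0 0 0 0 0 0 0.3'
python3 -m jog '0 0 0 0 0 -0.01 0.3;0 0 0 0 0 -0.025 0.3;0 0 0 0 0 -0.035 0.3;0 0 0 0 0 -0.04 0.3;0 0 0 0 0 -0.035 0.3;0 0 0 0 0 -0.01 0.3;0 0 0 0 0 0 0.3'
python3 - <<'E'
from h import *
x=np.array([.9989,-.0475,0]);y=np.array([.0475,.9989,0])
need(np.array([456.5,-194,240])+45*y-3*x,tool(87.3,0))
E
```

```text
time: 18.6
position: [607.0, -200.2, 85.3]
ee_rot: [0.002, 0.737, 0.676, 0.003]
wrist_force: [0.9, 0.6, -0.5]
grip_width: 59.5
finger_force: 0.0
time: 19.3
position: [607.3, -200.7, 243.2]
ee_rot: [0.004, 0.737, 0.676, 0.004]
wrist_force: [0.3, 0.1, -0.3]
grip_width: 59.5
finger_force: 0.0
t 19.3 pos [ 607.3148 -200.686   243.1821] turn [ 0.009   0.0085 -1.6096] shift now [ 0.0386 -0.1558  0.0205] in target axes [0.1539 0.0446 0.0222] j [ 0.6694  0.4799 -0.5405  1.5685  0.2609  1.1549 -0.0105]
```

```bash
python3 -m jog '0 0 -0.08 0 0 0 0.3;0 0 -0.14 0 0 0 0;0 0 -0.145 0 0 0 -1;0 0 -0.145 0 0 0 -1;0 0 -0.145 0 0 0 -1;0 0 -0.145 0 0 0 -1;0 0 -0.145 0 0 0 -1;0 0 -0.145 0 0 0 -1;0 0 -0.145 0 0 0 -1;0 0 -0.145 0 0 0 -1;0 0 -0.14 0 0 0 -1;0 0 -0.09 0 0 0 -1'
python3 -m jog '0 0 0 0.02 0.006 0 -1;0 0 0 0.038 0.011 0.005 -1;0 0 0 0.038 0.011 0.005 -1;0 0 0 0.038 0.011 0.005 -1;0 0 0 0.02 0.006 0.005 -1;0 0 0 0 0 0 -1;0 0 0 0 0 0 -1'
python3 - <<'E'
from h import *
x=np.array([.9989,-.0475,0]);y=np.array([.0475,.9989,0])
need(np.array([456.5,-194,72])+45*y-3*x,tool(87.3,0))
for n in("top","side"):
    p,d=camera(n);np.savez(n+"4.npz",p=p,d=d); cv2.imwrite(f"pics/{n}4.png",p[:,:,::-1])
    X,u,v=cloud(n,d);m=(abs(X[:,0]-606)<35)&(abs(X[:,1]+202)<35)&(X[:,2]>124)&(X[:,2]<140);P=X[m]
    if m.sum()>5: print(n,m.sum(),P[:,2].mean(),cv2.minAreaRect(P[:,:2].astype(np.float32)))
a=cv2.imread("pics/top4.png")[130:350,330:560];b=cv2.imread("pics/side4.png")[20:240,240:470]
cv2.imwrite("pics/both4.png",cv2.resize(np.hstack([a,b]),None,fx=1.7,fy=1.7))
E
```

```text
time: 20.5
position: [604.7, -200.2, 238.1]
ee_rot: [0.002, 0.021, 1.0, 0.002]
wrist_force: [0.1, -0.2, -0.7]
grip_width: 0.1
finger_force: 0.0
time: 21.2
position: [453.7, -148.7, 218.7]
ee_rot: [0.003, 0.024, 1.0, 0.001]
wrist_force: [0.9, -0.6, 0.6]
grip_width: 0.7
finger_force: 0.0
t 21.2 pos [ 453.7412 -148.6596  218.7133] turn [ 0.0017  0.0056 -0.0002] shift now [-0.001  -0.0004  0.1657] in target axes [-0.0019 -0.0002  0.1657] j [ 1.1324  0.3032 -1.0083  1.9702  0.298   1.0208  1.5111]
top 322 130.51585215421923 ((604.128662109375, -202.1767578125), (39.73546600341797, 38.62290954589844), 74.66954803466797)
side 161 130.64926800772236 ((605.7523803710938, -204.08399963378906), (40.038204193115234, 39.24720764160156), 80.18358612060547)
```

View pics/both4.png

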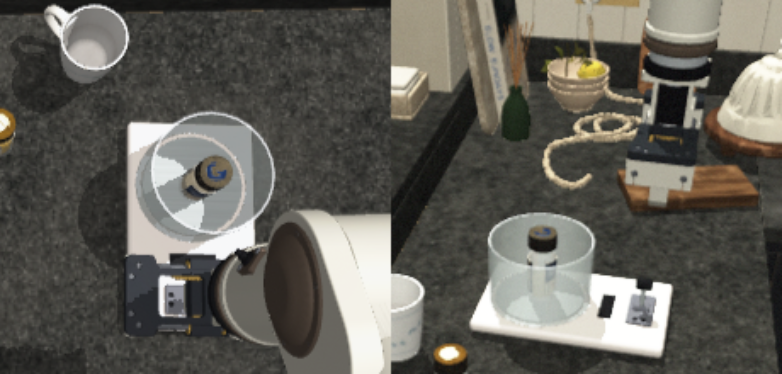

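The jar stands in the pan's centre, at (210,170) in the top part. Its measured centre is (605,-203) with the top at 130.6 mm, 105 mm above the pan. The shut gripper is above and to the left of the lever, so I'll lower it.

```bash
python3 -m jog '0 0 0 0 0 0.01 -1;0 0 0 0 0 0.025 -1;0 0 0 0 0 0.035 -1;0 0 0 0 0 0.035 -1;0 0 0 0 0 0.03 -1;0 0 0 0 0 0.02 -1;0 0 0 0 0 0.01 -1;0 0 0 0 0 0 -1;0 0 0 0 0 0 -1'
python3 -m jog '0 0 0 0 -0.004 0 -1;0 0 0 0 -0.004 0 -1;0 0 0 0 -0.004 0 -1;0 0 0 0 0 0 -1;0 0 0 0 0 0 -1'
python3 - <<'E'
from h import *
x=np.array([.9989,-.0475,0]);y=np.array([.0475,.9989,0])
s,R,p=pose();d=p-[456.5,-194,68];print(p,d@x,d@y,s["wrist_force"])
p,d=camera("side");X,u,v=cloud("side",d);m=(abs(X[:,0]-456)<20)&(abs(X[:,1]+170)<50)&(X[:,2]>50)&(X[:,2]<78);P=X[m]-[456.5,-194,0];c=P@y
print(np.c_[c,P[:,2]][np.argsort(c)][::8])
cv2.imwrite("pics/s5.png",cv2.resize(p[120:230,300:440,::-1],None,fx=4,fy=4))
E
```

```text
time: 22.2
position: [456.3, -147.8, 54.7]
ee_rot: [0.004, 0.023, 1.0, 0.001]
wrist_force: [0.0, 0.9, 1.0]
grip_width: 0.3
finger_force: 0.0
time: 22.7
position: [454.9, -160.5, 54.6]
ee_rot: [0.003, 0.024, 1.0, 0.001]
wrist_force: [0.8, -0.3, -0.1]
grip_width: 0.9
finger_force: 0.0
[ 454.9354 -160.4719   54.6341] -3.155475149534342 33.41686661538823 [ 0.8251 -0.2795 -0.1001]
[[37.369  56.1235]
 [44.3311 62.6341]
 [47.334  68.2932]
 [50.2738 73.4852]]
```

View pics/s5.png

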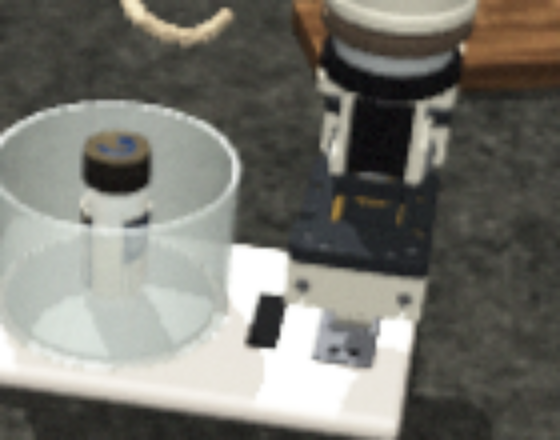

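The jar stands in the guard at (115,210) in the crop, and the shut fingers are left of the lever. The fingers taper, with a half-width of about 14 mm at grip height. I expect contact at a TCP offset of about 23 mm, and 0.4 rad of tilt at about 5 mm.

```bash
python3 -m jog '0 0 0 0 -0.004 0 -1;0 0 0 0 -0.004 0 -1;0 0 0 0 0 0 -1;0 0 0 0 0 0 -1'|sed -n '2p;4p'; python3 -m jog '0 0 0 0 -0.004 0 -1;0 0 0 0 -0.003 0 -1;0 0 0 0 0 0 -1;0 0 0 0 0 0 -1'|sed -n '2p;4p'; python3 -m jog '0 0 0 0 -0.004 0 -1;0 0 0 0 -0.002 0 -1;0 0 0 0 0 0 -1;0 0 0 0 0 0 -1'|sed -n '2p;4p'
python3 - <<'E'
from h import *
y=np.array([.0475,.9989,0])
s,R,p=pose();print("c",(p-[456.5,-194,68])@y,s["wrist_force"],s["moment"])
f=np.load("top0.npz")
for n in("top","side"):
    p,d=camera(n);cv2.imwrite(f"pics/{n}6.png",p[:,:,::-1])
a=cv2.imread("pics/top6.png")[270:350,400:500];b=cv2.imread("pics/side6.png")[150:230,340:440]
cv2.imwrite("pics/b6.png",cv2.resize(np.hstack([a,b]),None,fx=4,fy=4,interpolation=cv2.INTER_CUBIC))
E
```

```text
position: [454.5, -168.2, 54.3]
wrist_force: [0.1, 0.1, 1.4]
position: [454.2, -175.0, 54.4]
wrist_force: [0.6, 1.1, -0.7]
position: [454.0, -180.9, 54.4]
wrist_force: [0.0, 1.5, 1.3]
c 12.939294113422928 [0.0334 1.53   1.2596] [ 0.3451  0.056  -0.0163]
```

View pics/b6.png

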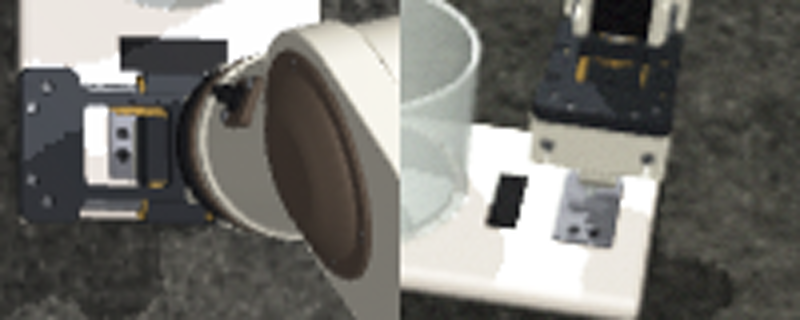

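The lever is hidden behind the gripper in both views, so force is the guide. 1.5 N at offset 13 matches about 0.22–0.24 rad. I'll push on.

```bash
python3 -m jog '0 0 0 0 -0.003 0 -1;0 0 0 0 -0.002 0 -1;0 0 0 0 0 0 -1;0 0 0 0 0 0 -1'|sed -n '2p;4p'; python3 -m jog '0 0 0 0 -0.003 0 -1;0 0 0 0 0 0 -1;0 0 0 0 0 0 -1'|sed -n '2p;4p'; for i in 1; do python3 -m jog '0 0 0 0 0 0 -1'|sed -n '4p';python3 -m jog '0 0 0 0 0 0 -1'|sed -n '4p';python3 -m jog '0 0 0 0 0 0 -1'|sed -n '4p';python3 -m jog '0 0 0 0 0 0 -1'|sed -n '2p;4p';done
```

```text
position: [453.7, -185.8, 54.2]
wrist_force: [0.7, 2.7, -0.5]
position: [453.5, -189.0, 54.3]
wrist_force: [-0.3, 3.7, -1.6]
wrist_force: [0.8, 3.6, -0.7]
wrist_force: [0.2, 2.5, -0.8]
wrist_force: [0.9, 3.5, -1.7]
position: [453.4, -188.9, 54.3]
wrist_force: [-0.1, 3.3, -1.3]
```

The force averages 3.3 N, about 0.4 rad as planned. I'll hold it, then let the lever return slowly and retreat.

```bash
python3 -m jog '0 0 0 0 0 0 -1;0 0 0 0 0 0 -1;0 0 0 0 0 0 -1;0 0 0 0 0 0 -1;0 0 0 0 0 0 -1;0 0 0 0 0 0 -1;0 0 0 0 0 0 -1;0 0 0 0 0 0 -1;0 0 0 0 0 0 -1;0 0 0 0 0 0 -1;0 0 0 0 0 0 -1;0 0 0 0 0 0 -1'|sed -n '1,2p;4p'
python3 -m jog '0 0 0 0 0.004 0 -1;0 0 0 0 0.005 0 -1;0 0 0 0 0.005 0 -1;0 0 0 0 0.005 0 -1;0 0 0 0 0.006 0 -1;0 0 0 0 0.01 0 -1;0 0 0 0 0.01 0 -1;0 0 0 0 0 0 -1;0 0 0 0 0 -0.01 -1;0 0 0 0 0 -0.03 -1;0 0 0 0 0 -0.04 -1;0 0 0 0 0 -0.03 -1'
python3 -m jog '0 0 0 0 0.03 -0.03 -1;0 0 0 0 0.045 -0.03 -1;0 0 0 0 0.045 -0.02 -1;0 0 0 0 0.045 0 -1;0 0 0 0 0.045 0 -1;0 0 0 0 0.03 0 -1;0 0 0 0 0.01 0 -1;0 0 0 0 0 0 -1;0 0 0 0 0 0 -1;0 0 0 0 0 0 -1'
python3 - <<'E'
from h import *
y=np.array([.0475,.9989,0])
for n in("top","side"):
    p,d=camera(n);cv2.imwrite(f"pics/{n}7.png",p[:,:,::-1]);X,u,v=cloud(n,d)
    m=(abs(X[:,0]-456)<20)&(abs(X[:,1]+194)<35)&(X[:,2]>58)&(X[:,2]<85);P=X[m]
    if m.sum():print("lever",P.mean(0),P.min(0),P.max(0))
    m=(abs(X[:,0]-606)<35)&(abs(X[:,1]+202)<35)&(X[:,2]>124)&(X[:,2]<140);P=X[m]
    if m.sum()>5: print("jar",P[:,2].mean(),cv2.minAreaRect(P[:,:2].astype(np.float32)))
print(read_state()["joints"],read_state()["joint_velocities"])
a=cv2.imread("pics/top7.png")[130:350,130:520];b=cv2.imread("pics/side7.png")[130:350,110:500]
cv2.imwrite("pics/b7.png",cv2.resize(np.vstack([a,b]),None,fx=1.35,fy=1.35))
E
```

```text
time: 26.35
position: [453.5, -189.0, 54.3]
wrist_force: [-0.4, 3.2, -0.8]
time: 27.55
position: [455.4, -144.3, 166.8]
ee_rot: [0.004, 0.023, 1.0, 0.001]
wrist_force: [0.5, -0.6, 0.0]
grip_width: 0.5
finger_force: 0.0
time: 28.55
position: [466.1, 99.9, 242.4]
ee_rot: [0.003, 0.025, 1.0, 0.0]
wrist_force: [-1.2, 0.7, 0.5]
grip_width: 0.3
finger_force: 0.0
lever [ 455.9908 -193.6839   73.4572] [ 445.057  -201.8155   64.9454] [ 468.2277 -187.3251   77.8482]
jar 130.7149895592809 ((604.53955078125, -201.9490509033203), (38.98787307739258, 38.25428009033203), 63.98977279663086)
jar 130.56117478483495 ((605.0498046875, -204.115234375), (41.701011657714844, 39.47165298461914), 81.03568267822266)
[ 0.6857  0.2928 -1.1036  1.9445  0.2992  1.0751  0.977 ] [-0.005  -0.0004 -0.0055  0.0001 -0.0023 -0.0017 -0.0032]
```

View pics/b7.png

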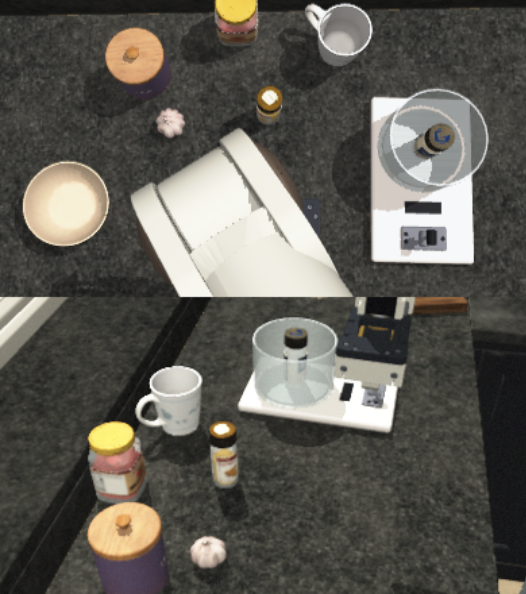

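The final view shows the jar upright in the pan at (437,138) and the lever back upright at (432,237). The other objects haven't moved, and the robot is clear of everything.

```bash
python3 -c "
from cell import *
print(hand_in())"
```

```text
the job is handed in; nothing more can be done
None
```

I stood the jar up on the worktop and let it go, re-picked it, and placed it within about 2 mm of the pan's centre; I then held the lever right for about 2 s at roughly 0.4 rad (judged from force, as the gripper hid it), it sprang back upright, and I handed the job in at about 29 s with no verdict returned.

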